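# Rock the slope gauge on the round bearer to its set mark and hold it

## Task

I need the slope for propping the printing plate: pick up the slope gauge by its handle and stand its base bar crosswise over the middle of the bearer's round hump. Rock it there until the swinging pointer settles on the small rider tab set on its dial, and finish still gripping it, the base resting on the hump and the pointer steady on the tab, without letting go. Leave the other things on the bench where they are.

Things in the scene. Friction and masses are not known exactly. Their poses are not given: they have to be found in the camera images.
- gauge: slope gauge, loose, about 0.6 kg, upright on the bench at first. Aluminium base bar 40 (x) x 160 (y) x 14 mm; above it a white round dial, 130 mm diameter, 23 mm thick, centre at z = 93 mm, face with solid clear window towards +x; on top a dark wooden handle 22 (x) x 30 (y) mm, z = 150 to 214 mm. Origin: centre of the flat underside; x out of the dial face, y along the bar, z up
- gauge_grip (a point): the place to grip on the gauge's handle, on its centre line 190 mm above the underside (24 mm below the handle's top); axes as the gauge
- gauge_foot (a point): centre of the gauge's underside; axes as the gauge
- pointer (a joint): thin dark pendulum pointer behind the dial's window, hung on a free pivot at the dial's centre; settles plumb in about 1 s. Value (rad): its angle from the dial's bottom, growing towards the gauge's +y end. 0 with the gauge upright; lowering the gauge's +y end by an angle makes it read plus that angle. Cannot be touched
- rider (a joint): stiff rider, a plain copper tab 10 mm wide and 16 mm high low on the dial behind the window. Value (rad): its angle from the dial's bottom, same sense as the pointer; preset to 0.14 to 0.30. The pointer is on the tab's middle when both angles agree (10 mm is 0.19 rad at this radius)
- pointer_tip (a point): the pointer's tip, 52 mm from the dial's centre (41 mm above the gauge's underside when upright)
- rider_mark (a point): the middle of the rider tab, 52 mm from the dial's centre, in the plane of the pointer tip
- bearer: wooden bearer fixed to the bench: block 110 (x) x 100 (y) x 22 mm with a half-round hump of 30 mm radius on top, its axis along the bearer's x at z = 22 mm, crest at z = 52 mm. The gauge's base bar goes across the hump (bar along the bearer's y). Origin: centre of the underside on the bench
- bearer_crest (a point): middle of the hump's crest, 52 mm above the bench; axes as the bearer
- offcut_mid (a point): bystander: centre of a timber offcut 45 x 130 x 35 mm lying on the bench
- ink_can_mid (a point): bystander: centre of an ink can, 72 mm diameter, 75 mm high
- jar_mid (a point): bystander: centre of an amber jar, 70 mm diameter, 90 mm high
- brush_grip (a point): bystander: handle of a brush 200 mm long lying on the bench
Things that resemble listed ones, but are neither listed nor needed, are in the scene too. What is meant by the gauge is not pink or purple, and is the smaller of those in its own colour.

How it is judged:
By the outcome, as a careful person would: the job done as asked, in the order asked, and still so for the second after the job is handed in, while the arm keeps its last pose, push and grip.
It also fails if it takes over 51 s, if anything falls off the work surface, if the arm or the gripper's body presses on something with over 40 N, if the wrist force passes 120 N, or if a joint passes its speed limit or range.

## Robot

A 6-joint arm with a two-finger parallel gripper is mounted at the origin on the work surface. World frame = base frame: x ahead of the robot, y to its left, z up, the work surface at z = 0. Lengths are in m, angles in rad, forces in N, time in s.
With the tool pointing down it reaches from about 0.375 to 0.9 m from the base axis. Payload 3.1 kg.
Tool frame: the origin (TCP) lies between the finger pads; the fingertips stand 8 mm ahead of it and the grasp point (between the pads) lies 11 mm behind it; z points along the fingers, y is the line along which they close (so a half turn about z gives the same grasp; the last joint's range is limited). The gripper opens to 85 mm and grips with 20 to 120 N. Pads are 22 mm wide; open, the fingers measure 114 mm over their backs; the gripper's body (76 mm by 85 mm) begins 54 mm behind the grasp point. The pads swing forward as they close: fully open they stand 13 mm farther back than shut.
Start: joints at [-1.403, 0.527, 1.433, -0, 1.181, -0.178], TCP at [0.212, -0.588, 0.239] pointing down, gripper open.
Joint ranges: [-3.08, 3.08], [-0.75, 2.2], [0.22, 2.44], [-1.43, 4.57], [0, 2.65], [-2.85, 2.85]. Speed limits (rad/s): [2.79, 2.79, 3.14, 3.14, 3.14, 3.14].

## Interface

Orientations are given as a unit quaternion [x, y, z, w].
In Python, from station import readout, cams, sign_off gives the robot as it stands.
- The arm moves only by the tool send_rows, never from a script. Its argument "commands" is text: rows parted by semicolons, each of 5 numbers parted by spaces: the finger opening in mm, from 0 to 85.4, then the shift along the tool's x, y, z each as a share of 0.02 m, from -1 to 1, then the turn about the tool's z as a share of 4 degrees, from -1 to 1. In form: grip dx dy dz spin; .... A call has 1 to 20 rows; each row shifts and turns the commanded pose from where the row before left it, along the tool's axes as they then stand; what a row does not reach is not made up. A row lasts 1/12 s, in which the tool goes at most 41.7 mm and 7.16 degrees, less where a joint would pass 70% of its speed; a pose out of reach is approached as far as the arm can. A call with a number of a shift or a turn outside -1 to 1 is refused whole. A call with a gripper value outside its range is refused whole. The fingers move at their own pace and stop on an object; "grip_force" is the grip in N (left out, the last holds). Time passes only in rows, so rows that do not move let the fingers close. It gives the time, the measured TCP pose, the force, the opening and the grip force at its end, in the units of the state.
- readout.sense(): the state, without advancing time (a new reading comes with each control period).
- cams.snapshot(name): name is "scene" or "top" or "wrist"; returns a dict with "pixels" (384x512x3 uint8, red, green, blue), "intrinsics" (3x3 intrinsics, pixels), "eye" and "rotation" of the camera in the world. Camera axes: x right, y down, z forward; pixel columns grow to the right and rows downward; lengths in m; the calibration is good to about 2 mm. A picture is of the moment at which its call begins. There is no depth.
- sign_off(): hands the job in; it is judged then, once.
The state is a dict: "t": time; "q": joint angles; "qd": joint speeds; "tau": joint torques, N m; "tcp_pos": TCP position; "tool_rot": TCP orientation; "force": force on the tool from outside, world axes, zero at the start; "ft_torque": the same for the moment, N m; "finger_gap": opening from 0.0 (shut) to 1.0 (fully open); "gripper_force": force on a finger pad.
Only numpy, scipy, OpenCV 4.12 (cv2) and the standard library are available. Lean on these libraries where they do the work, as an engineer would, in place of code of your own. Each camera call takes 0.05 s, during which the arm holds its last target. There are 200 camera calls.

## Working session

There is one attempt and no reset: what is moved stays moved. The work goes in short steps, Python scripts to look and compute and a tool call to move; the robot and the scene stay as the last step left them, time stands still between calls to the robot, and variables do not carry over. Pictures are saved under pics/ and viewed, at most 10 in all, crops included, and the job is handed in when it is done.

Besides the shell and the picture viewer there is one more tool, called after "Emit:" by a JSON object that holds its "method" and its "body". send_rows: Moves the arm, as the interface text tells. Its arguments: {"type":"object","properties":{"commands":{"type":"string"},"grip_force":{"type":"number"}},"required":["commands"]}

```bash
ls; mkdir -p pics
python3 - <<'E'
from station import readout,cams
import cv2,numpy as np
s=readout.sense();print(s['t'],s['tcp_pos'],s['tool_rot'],s['force'])
ims=[]
for n in("scene","top"):
    c=cams.snapshot(n);np.savez(f"pics/{n}.npz",**c);print(n,c['intrinsics'],c['eye'],c['rotation'])
    ims.append(cv2.cvtColor(c['pixels'],cv2.COLOR_RGB2BGR));cv2.imwrite(f"pics/{n}.png",cv2.resize(ims[-1],(800,600)))
E
```

```text
pics
0.0 [ 0.21175235 -0.58727854  0.23833146] [ 9.85090790e-01  1.72031757e-01  4.09012215e-06 -1.10002227e-03] [ 1.15499043  0.17512744 -0.09501304]
scene [[491.57383949   0.         258.51206544]
 [  0.         491.57383949 184.37535853]
 [  0.           0.           1.        ]] [1.27129659 0.93433154 0.92165351] [ 0.30147432  0.82539792 -0.44852808 -0.16326072]
top [[439.30999651   0.         260.20367746]
 [  0.         439.30999651 189.86825544]
 [  0.           0.           1.        ]] [ 0.16935181 -0.01437082  1.54243336] [ 0.72042197 -0.68535701  0.07111894 -0.07886722]
```

View pics/scene.png

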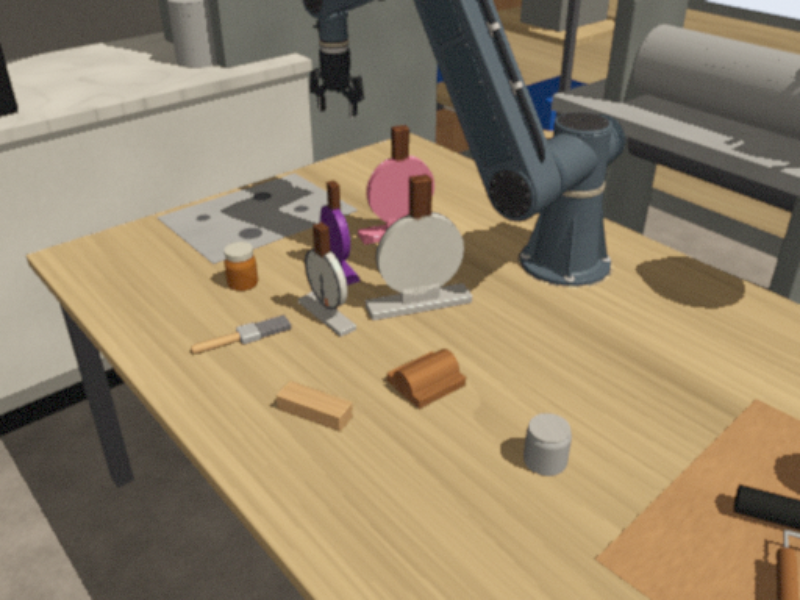

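View pics/top.png

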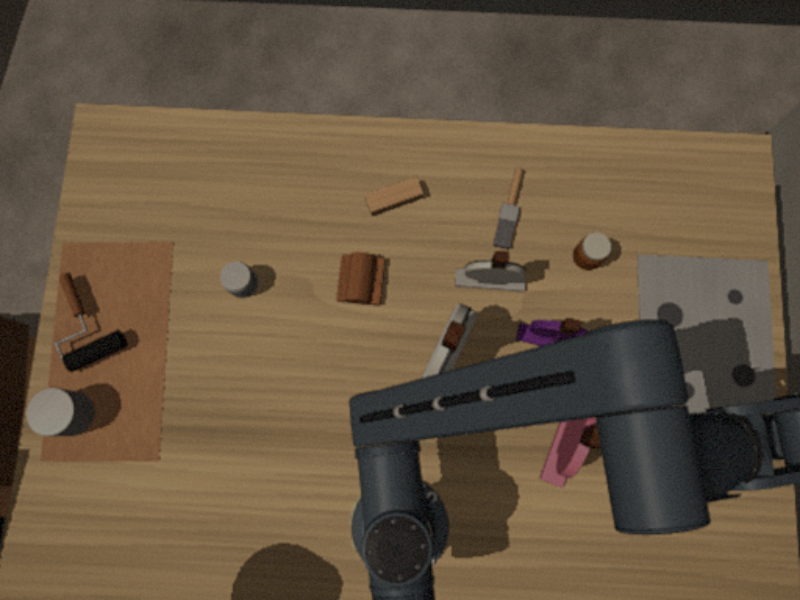

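Scene view (800x600): candidates are the big white gauge (420,250), small white gauge (325,280), purple (340,235) and pink (400,190). I choose the small white one, at top view (490,270). The bearer is at scene (428,377) and top (360,278). I'll check with a close crop.

```bash
cat > h.py <<'E'
import numpy as np,cv2
from scipy.spatial.transform import Rotation as R
def load(n): return dict(np.load(f"pics/{n}.npz"))
def ray(c,u,v,z):
    d=R.from_quat(c['rotation']).apply(np.linalg.inv(c['intrinsics'])@[u,v,1]); e=c['eye']
    return e+d*(z-e[2])/d[2]
def proj(c,p):
    q=c['intrinsics']@R.from_quat(c['rotation']).inv().apply(np.array(p)-c['eye']); return q[:2]/q[2]
E
python3 - <<'E'
from h import *
a=load('scene');b=load('top');f=.64
A=cv2.resize(a['pixels'][130:225,180:250],(442,600),interpolation=cv2.INTER_CUBIC)
B=cv2.resize(b['pixels'][150:200,205:345],(358*2-358,128),interpolation=cv2.INTER_CUBIC)
B2=np.zeros((600,358,3),np.uint8);B2[:128]=B
C=cv2.resize(b['pixels'][155:195,285:340],(358,260),interpolation=cv2.INTER_CUBIC);B2[140:400]=C
C=cv2.resize(b['pixels'][155:200,210:250],(213,240)[:2]);B2[360:,:213]=C[:240]
cv2.imwrite('pics/crop.png',cv2.cvtColor(np.hstack([A,B2]),cv2.COLOR_RGB2BGR))
for p in [(457,272),(525,280),(462,288),(525,291)]: print('bar',ray(b,p[0]*f,p[1]*f,.014))
print('handle',ray(b,500*f,258*f,.214),ray(a,321*f,228*f,.214))
print('bearer crest',[ray(b,u*f,v*f,.052) for u,v in((361,253),(357,302))], ray(b,360*f,278*f,.052), ray(a,428*f,360*f,.052))
E
```

```text
bar [ 0.56217375 -0.10178911  0.014     ]
bar [ 0.55093681 -0.25776706  0.014     ]
bar [ 0.52508631 -0.114504    0.014     ]
bar [ 0.52513163 -0.25813098  0.014     ]
handle [ 0.54388712 -0.17531905  0.214     ] [ 0.55443358 -0.16580762  0.214     ]
bearer crest [array([0.58592518, 0.11789012, 0.052     ]), array([0.47294362, 0.11948841, 0.052     ])] [0.52795865 0.11638692 0.052     ] [0.52989797 0.12058249 0.052     ]
```

View pics/crop.png

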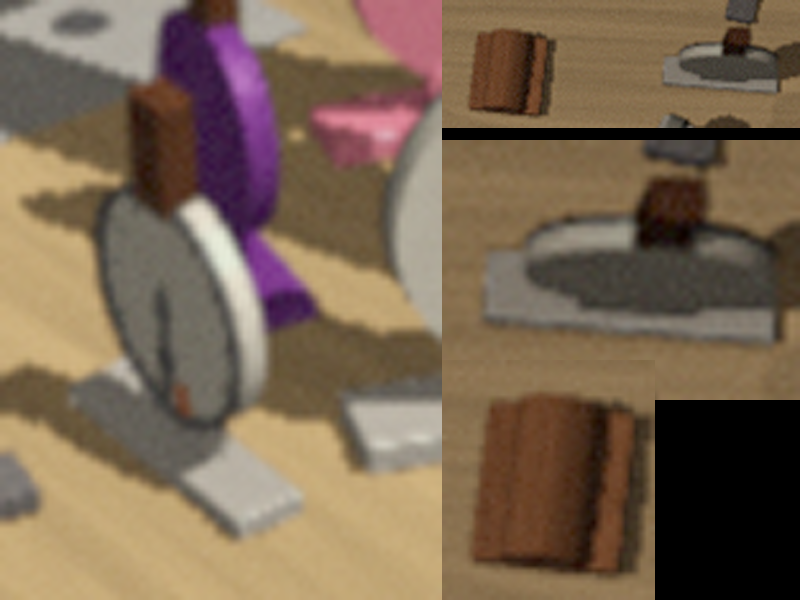

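Close crop: the small white gauge's face points to +x, with the pointer at crop (165,330) and the copper tab at (182,400) to its right, on the world +y side. So the +y end must be lowered. The bearer shows at the lower right with its hump axis roughly along x.

Run:
```python
from h import *
from station import cams,readout
b=load('top')
g=lambda x,y:(285+(x-442)/6.51,155+(y-140)/6.5)
p=[ray(b,*g(*q),0) for q in((485,320),(775,340))];d=p[0]-p[1];print('gauge low edge',p,np.linalg.norm(d),'yaw',np.arctan2(-d[0],d[1]))
y=np.arctan2(-d[0],d[1]); m=(p[0]+p[1])/2+.02*np.array([np.cos(y),np.sin(y),0]);print('centre',m)
k=lambda x,y:(210+(x-442)/5.33,155+(y-360)/5.33)
t=[ray(b,*g(*q),.214) for q in((648,178),(706,178),(702,210),(644,210))];print('handle top',np.round(t,3),np.mean(t,0))
a=ray(b,*k(490,402),.022);c=ray(b,*k(473,557),.022);e=ray(b,*k(635,408),0);f=ray(b,*k(622,574),0)
print('bearer L',a,c,'R',e,f,[np.arctan2(*(q-r)[[1,0]]) for q,r in((a,c),(e,f))], 'mean',(a+c+e+f)/4)
w=cams.snapshot('wrist');W=R.from_quat(w['rotation']).as_matrix();s=readout.sense();T=R.from_quat(s['tool_rot'])
print('wrist eye in tool',T.inv().apply(w['eye']-s['tcp_pos']),'cam axes in tool',np.round(T.inv().as_matrix()@W,2),w['intrinsics'][0,0])
```

```text
gauge low edge [array([ 0.53363724, -0.10056178,  0.        ]), array([ 0.53015312, -0.26088489,  0.        ])] 0.16036097263261842 yaw -0.02172845114888044
centre [ 0.55189046 -0.18115787  0.        ]
handle top [[ 0.557 -0.165  0.214]
 [ 0.559 -0.192  0.214]
 [ 0.543 -0.191  0.214]
 [ 0.541 -0.163  0.214]] [ 0.5498975  -0.17766406  0.214     ]
bearer L [0.58862992 0.16349602 0.022     ] [0.48160411 0.16728146 0.022     ] R [0.59530015 0.06683661 0.        ] [0.47940687 0.0689559  0.        ] [np.float64(-0.035354736821256776), np.float64(-0.01828450708665583)] mean [0.53623526 0.1166425  0.011     ]
wrist eye in tool [ 0.066574    0.00084934 -0.13383974] cam axes in tool [[-0.   -0.96 -0.26]
 [ 1.   -0.   -0.  ]
 [ 0.   -0.26  0.96]] 265.60574303532286
```

Emit:
{"method": "send_rows", "body": {"commands": "85 0 0 -1 -1;85 0 0 -1 -1;85 0 0 0 -1;85 0 0 0 -1;85 0 0 0 -1;85 0 0 0 -1;85 0 0 0 -1;85 0 0 0 -1;85 0 0 0 -1;85 0 0 0 -1;85 0 0 0 -1;85 0 0 0 -1;85 0 0 0 -1;85 0 0 0 -1;85 0 0 0 -1;85 0 0 0 -1;85 0 0 0 -1;85 0 1 0 -0.25;85 0 1 0 0;85 0 1 0 0", "grip_force": 40}}

```text
t: 1.82
tcp_pos: [0.2721, -0.5894, 0.2789]
tool_rot: [0.715, 0.699, 0.0, -0.0]
force: [-0.2, 0.5, -0.4]
finger_gap: 0.994
gripper_force: 0.0
```

Emit:
{"method": "send_rows", "body": {"commands": "85 0 1 0 0;85 0 1 0 0;85 0 1 0 0;85 0 1 0 0;85 0 1 0 0;85 0 1 0 0;85 0 1 0 0;85 0 1 0 0;85 0 1 0 0;85 0 1 0 0;85 0 1 0 0;85 0 1 0 0;85 0 1 0 0;85 1 1 0 0;85 1 0 0 0;85 1 0 0 0;85 1 0 0 0;85 1 0 0 0;85 1 0 0 0;85 1 0 0 0"}}

```text
t: 3.48
tcp_pos: [0.5545, -0.4541, 0.2786]
tool_rot: [0.714, 0.7, 0.0, -0.001]
force: [0.6, 0.0, 0.4]
finger_gap: 0.994
gripper_force: 0.0
```

Emit:
{"method": "send_rows", "body": {"commands": "85 1 0 0 0;85 1 0 0 0;85 1 0 0 0;85 1 0 0 0;85 1 0 0 0;85 1 0 0 0;85 1 0 0 0;85 1 0 0 0;85 1 0 0 0;85 0.5 0 0 0;85 0 0 0 0;85 0 0 0 0"}}

```text
t: 4.48
tcp_pos: [0.5588, -0.2656, 0.2793]
tool_rot: [0.714, 0.7, -0.0, 0.0]
force: [-0.7, 0.8, 0.4]
finger_gap: 0.997
gripper_force: 0.0
```

Run:
```python
from h import *
from station import cams,readout
w=cams.snapshot('wrist');np.savez('pics/w1.npz',**w)
for q in([.551,-.179,.214],[.551,-.179,.19]): print(proj(w,q))
cv2.imwrite('pics/w1.png',cv2.cvtColor(w['pixels'],cv2.COLOR_RGB2BGR))
print(proj(w,[.551+.011,-.179-.015,.214]),proj(w,[.551-.011,-.179+.015,.214]))
```

```text
[239.22706886  85.91613505]
[240.7704954   89.26825127]
[255.26662129 107.86432621] [222.50455634  63.03339546]
```

View pics/w1.png

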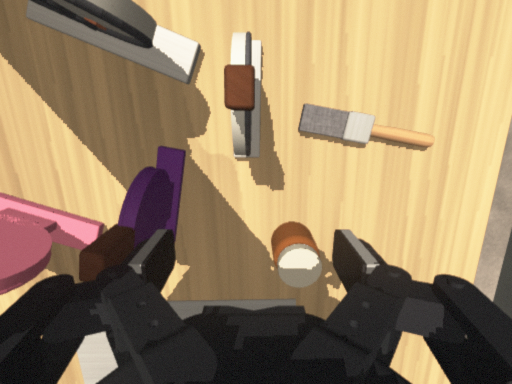

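Wrist view: the handle top is centred at (239,86), where I predicted (239,86). I'll approach it.

Emit:
{"method": "send_rows", "body": {"commands": "85 1 -0.48 0 0;85 1 0 0 0;85 1 0 0 0;85 1 0 0 0;85 0.35 0 0 0;85 0 0 0 0;85 0 0 0.5 0;85 0 0 1 0;85 0 0 1 0;85 0 0 1 0;85 0 0 1 0;85 0 0 0.5 0;85 0 0 0 0;85 0 0 0 0"}}

```text
t: 5.7
tcp_pos: [0.5508, -0.1792, 0.1787]
tool_rot: [0.715, 0.699, -0.0, -0.0]
force: [-0.6, 0.1, -0.1]
finger_gap: 1.0
gripper_force: 0.0
```

Emit:
{"method": "send_rows", "body": {"commands": "10 0 0 0 0;10 0 0 0 0;10 0 0 0 0;10 0 0 0 0;10 0 0 0 0;10 0 0 0 0;10 0 0 0 0;10 0 0 0 0;10 0 0 0 0;10 0 0 0 0;10 0 0 0 0;10 0 0 0 0", "grip_force": 40}}

```text
t: 6.7
tcp_pos: [0.551, -0.1783, 0.18]
tool_rot: [0.714, 0.7, 0.0, 0.0]
force: [-1.5, -0.2, 5.5]
finger_gap: 0.252
gripper_force: 41.1
```

Emit:
{"method": "send_rows", "body": {"commands": "10 0 0 -0.3 0;10 0 0 -0.6 0;10 0 0 -0.8 0;10 0 0 -0.8 0;10 0 0 -0.8 0;10 0 0 -0.6 0;10 0 0 -0.3 0;10 0.2 0 0 0;10 0.4 0 0 0;10 0.6 0 0 0;10 0.8 0 0 0;10 0.8 0 0 0;10 0.8 0 0 0;10 0.8 0 0 0;10 0.8 0 0 0;10 0.8 0 0 0;10 0.8 -0.1 0 0;10 0.8 -0.1 0 0;10 0.8 -0.1 0 0;10 0.8 -0.1 0 0"}}

```text
t: 8.37
tcp_pos: [0.5451, 0.0082, 0.262]
tool_rot: [0.714, 0.7, -0.001, -0.002]
force: [0.7, 0.4, -5.0]
finger_gap: 0.255
gripper_force: 39.7
```

Emit:
{"method": "send_rows", "body": {"commands": "10 0.8 -0.1 0 0;10 0.8 -0.1 0 0;10 0.8 -0.1 0 0;10 0.8 -0.1 0 0;10 0.8 -0.1 0 0;10 0.6 -0.1 0 0;10 0.4 0 0 0;10 0.2 0 0 0;10 0 0 0 0;10 0 0 0 0;10 0 0 0 0;10 0 0 0 0;10 0 0 0 0;10 0 0 0 0"}}

```text
t: 9.53
tcp_pos: [0.5369, 0.1096, 0.2633]
tool_rot: [0.715, 0.699, -0.0, 0.0]
force: [1.0, 0.2, -5.7]
finger_gap: 0.252
gripper_force: 39.7
```

Run:
```python
from h import *
from station import cams,readout
s=readout.sense();print(s['tcp_pos'],s['force'],s['ft_torque'])
out=[]
for n in('scene','top'):
    c=cams.snapshot(n);np.savez(f'pics/{n}2.npz',**c)
    u,v=proj(c,[.534,.117,.11]).astype(int);print(n,u,v)
    I=c['pixels'][v-60:v+60,u-40:u+40] if n=='scene' else c['pixels'][v-45:v+45,u-30:u+30]
    out.append(cv2.resize(I,(400,600),interpolation=cv2.INTER_CUBIC))
cv2.imwrite('pics/c2.png',cv2.cvtColor(np.hstack(out),cv2.COLOR_RGB2BGR))
```

```text
[0.53689227 0.10955404 0.26333327] [ 1.04950988  0.17579896 -5.666749  ] [ 0.00662385 -0.00040915 -0.00275479]
scene 272 213
top 229 172
```

View pics/c2.png

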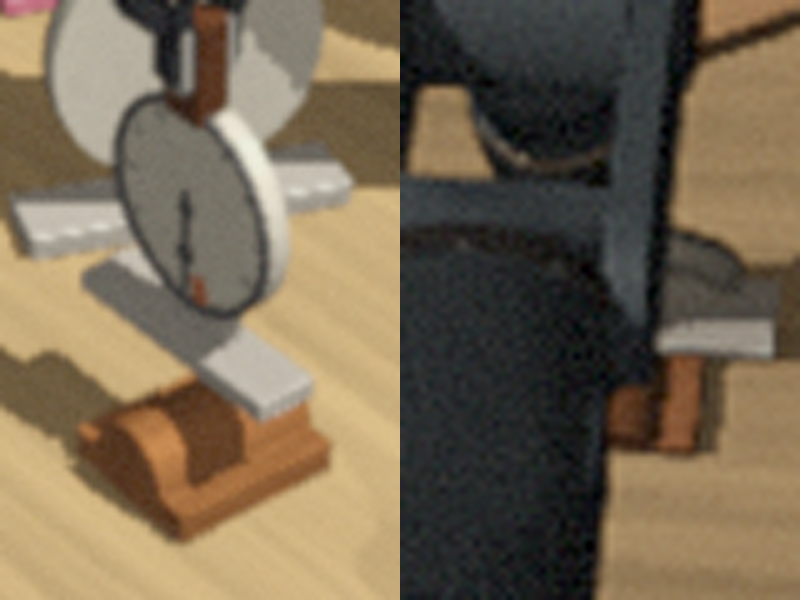

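Scene crop: the gauge hangs upright over the bearer. The pointer runs from (186,195) to (185,280), and the tab at (199,290) is on the +y side. Next I measure the rider angle.

```bash
cat >> h.py <<'E'
def rayx(c,u,v,x):
    d=R.from_quat(c['rotation']).apply(np.linalg.inv(c['intrinsics'])@[u,v,1]); e=c['eye']
    return e+d*(x-e[0])/d[0]
def redtab(c,cen,r=14):
    u,v=np.round(cen).astype(int);P=c['pixels'][v-r:v+r+1,u-r:u+r+1].astype(float)
    w=np.clip(P[...,0]-P[...,1]-18,0,None)
    m=(w>8).astype(np.uint8);n,l,st,ce=cv2.connectedComponentsWithStats(m,connectivity=4)
    res=[]
    for i in range(1,n):
        ww=w*(l==i);yy,xx=np.mgrid[-r:r+1,-r:r+1];res.append((u+(ww*xx).sum()/ww.sum(),v+(ww*yy).sum()/ww.sum(),int(st[i,4])))
    return res
E
python3 - <<'E'
from h import *
c=load('scene2')
tcp=np.array([.5369,.1096,.2633]);foot=tcp-[0,0,.179]
for dx in(.004,.0085,.0115):
    cen=foot+[dx,0,.093];tip=foot+[dx,0,.041]
    print(dx,'centre px',proj(c,cen),'tip px',proj(c,tip),'rim y',proj(c,cen+[0,.065,0]),proj(c,cen-[0,.065,0]),proj(c,cen+[0,0,.065]),proj(c,cen-[0,0,.065]))
    for t in redtab(c,proj(c,foot+[dx,.01,.041]),8):
        p=rayx(c,t[0],t[1],tcp[0]+dx)-cen; print(t,p,np.hypot(*p[1:]),np.arctan2(p[1],-p[2]))
E
```

```text
0.004 centre px [268.92551389 193.5858869 ] tip px [268.72585458 209.19169042] rim y [285.25109769 204.20690502] [253.59391691 183.61153184] [269.18737482 173.1182705 ] [268.67723414 212.99196866]
(np.float64(271.3455284552846), np.float64(210.59756097560975), 13) [ 0.          0.0109194  -0.05072426] 0.051886261992243915 0.21203399263569467
0.0085 centre px [267.66909564 194.18840906] tip px [267.49532635 209.80961136] rim y [283.98474681 204.84908072] [252.3485905  184.17796735] [267.89702091 173.69878758] [267.45301259 213.61345881]
(np.float64(271.3455284552846), np.float64(210.59756097560975), 13) [ 0.          0.01593333 -0.04582576] 0.048516710378659546 0.3346187027093017
0.0115 centre px [266.82892341 194.59131819] tip px [266.67251934 210.22279139] rim y [283.13784869 205.2785489 ] [251.51591291 184.55670994] [267.03408364 174.08701427] [266.63443531 214.02901897]
(np.float64(271.3455284552846), np.float64(210.59756097560975), 13) [ 0.          0.01927594 -0.04256009] 0.04672176578033712 0.42527228107564563
```

Emit:
{"method": "send_rows", "body": {"commands": "10 0.37 -0.2 0 0;10 0 0 0.3 0;10 0 0 0.4 0;10 0 0 0.4 0;10 0 0 0.3 0;10 0 0 0.1 0;10 0 0 0 0;10 0 0 0 0", "grip_force": 35}}

```text
t: 10.3
tcp_pos: [0.5331, 0.1175, 0.2331]
tool_rot: [0.714, 0.7, 0.0, 0.0]
force: [-0.4, -0.3, -5.4]
finger_gap: 0.256
gripper_force: 39.6
```

Emit:
{"method": "send_rows", "body": {"commands": "10 0 0 0.05 0;10 0 0 0.05 0;10 0 0 0 0"}}

```text
t: 10.55
tcp_pos: [0.5334, 0.1175, 0.232]
tool_rot: [0.714, 0.7, 0.0, 0.0]
force: [0.1, -0.0, -2.1]
finger_gap: 0.256
gripper_force: 40.2
```

Emit:
{"method": "send_rows", "body": {"commands": "10 0 0 0.05 0;10 0 0 0 0;10 0 0 0 0", "grip_force": 25}}

```text
t: 10.8
tcp_pos: [0.5335, 0.1176, 0.2319]
tool_rot: [0.714, 0.7, 0.001, 0.001]
force: [-1.6, 0.3, 5.9]
finger_gap: 0.254
gripper_force: 41.1
```

Emit:
{"method": "send_rows", "body": {"commands": "10 0.1 0 0 0;10 0.1 0 0 0;10 0.1 0 0 0;10 0.1 0 0.01 0;10 0.1 0 0.01 0;10 0 0 0 0;10 0 0 0 0", "grip_force": 25}}

```text
t: 11.38
tcp_pos: [0.5338, 0.1267, 0.2317]
tool_rot: [0.714, 0.7, -0.0, 0.002]
force: [-1.9, -2.1, 6.4]
finger_gap: 0.249
gripper_force: 41.2
```

Emit:
{"method": "send_rows", "body": {"commands": "10 0.1 0 0.005 0;10 0.1 0 0.005 0;10 0.1 0 0.008 0;10 0.1 0 0.01 0;10 0.1 0 0.01 0;10 0 0 0 0;10 0 0 0 0", "grip_force": 25}}

```text
t: 11.97
tcp_pos: [0.5341, 0.1368, 0.231]
tool_rot: [0.714, 0.7, 0.0, 0.002]
force: [-1.4, -1.8, 6.9]
finger_gap: 0.251
gripper_force: 41.2
```

```bash
cat > look.py <<'E'
import sys
from h import *
from station import cams,readout
s=readout.sense();print(s['tcp_pos'],s['force'],s['ft_torque'])
n=int(sys.argv[2]);C=[cams.snapshot('scene') for _ in range(n)];c=C[0]
P=np.mean([k['pixels'].astype(float) for k in C],0)
np.savez(f'pics/{sys.argv[1]}.npz',**{**c,'pixels':P})
u,v=proj(c,[.537,.12,.13]).astype(int);u0=u-40;v0=v-30;print('crop origin',u0,v0)
I=cv2.resize(P[v0:v0+60,u0:u0+80].astype(np.uint8),(800,600),interpolation=cv2.INTER_CUBIC)
cv2.imwrite(f'pics/{sys.argv[1]}.png',cv2.cvtColor(I,cv2.COLOR_RGB2BGR))
E
python3 look.py s3 3
```

```text
[0.53410523 0.13677865 0.23100872] [-1.41315189 -1.82625571  6.92213935] [-0.75451711  0.65608148 -0.09335923]
crop origin 232 178
```

View pics/s3.png

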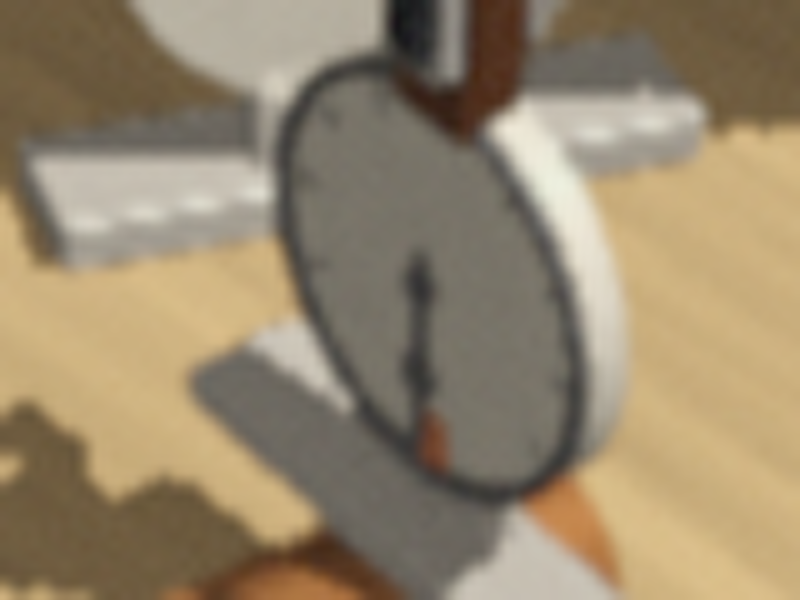

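Crop: the gauge is tilting as planned. The pointer tip is at (418,440), and the visible part of the tab at (432,440), about 0.1 rad still to go.

Emit:
{"method": "send_rows", "body": {"commands": "10 0.1 0 0.01 0;10 0.1 0 0.01 0;10 0.1 0 0.012 0;10 0.1 0 0.012 0;10 0.1 0 0.013 0;10 0.1 0 0.014 0;10 0.1 0 0.015 0;10 0.1 0 0.015 0;10 0 0 0 0;10 0 0 0 0;10 0 0 0 0;10 0 0 0 0;10 0 0 0 0;10 0 0 0 0;10 0 0 0 0;10 0 0 0 0;10 0 0 0 0;10 0 0 0 0"}}

```text
t: 13.62
tcp_pos: [0.5345, 0.1532, 0.2289]
tool_rot: [0.714, 0.7, 0.001, 0.001]
force: [-1.5, -1.5, 5.7]
finger_gap: 0.25
gripper_force: 41.2
```

```bash
python3 look.py s4 8
```

```text
[0.5344803  0.15316184 0.22893292] [-1.5098672  -1.468692    5.70067236] [-0.51266923  0.61253053 -0.05855366]
crop origin 232 178
```

View pics/s4.png

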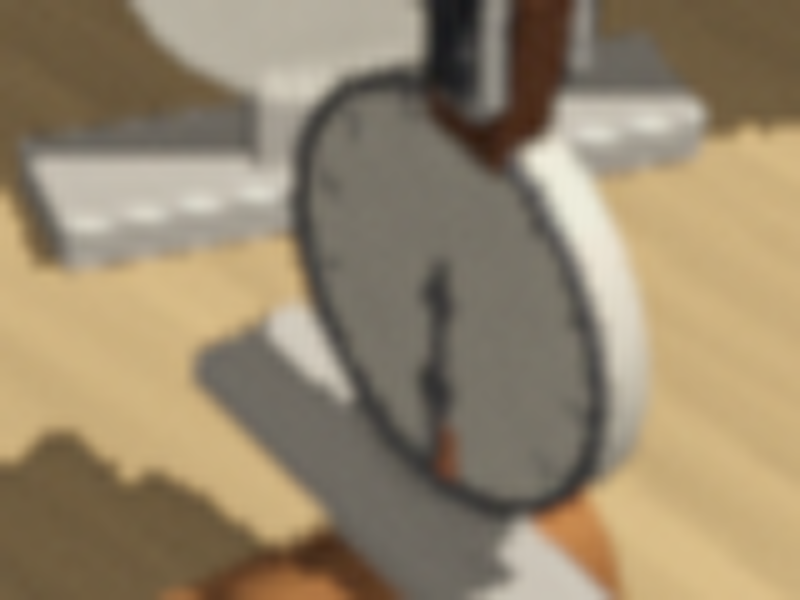

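Run:
```python
from h import *
for n,(u0,v0,tr) in {'scene2':(260,196,(200,216)),'s3':(266,206,0),'s4':(268,206,0)}.items():
    P=load(n)['pixels'].astype(float);print(n,'cols',u0,'..')
    for v in range(v0,v0+22):
        if v%1==0: print(v,'R-G',(P[v,u0:u0+16,0]-P[v,u0:u0+16,1]).astype(int),'G',P[v,u0:u0+16,1].astype(int))
```

```text
scene2 cols 260 ..
196 R-G [2 4 4 6 5 5 5 3 1 1 6 7 4 5 5 4] G [114 116 116 115 115 116 115 109  79  62  92 110 116 113 118 115]
197 R-G [6 7 6 3 4 5 5 8 6 3 5 3 7 3 5 4] G [110 114 111 113 116 116 112 104  78  72 103 116 115 116 114 114]
198 R-G [3 4 6 4 4 5 6 5 1 3 6 7 7 5 6 5] G [101 110 116 115 112 111 115 108  81  75 107 116 115 116 117 114]
199 R-G [5 5 6 3 5 6 3 4 1 2 5 6 7 5 0 3] G [ 87 110 112 111 111 108 114 107  79  74 106 117 113 115 120 117]
200 R-G [1 4 2 5 3 6 4 5 1 2 5 5 5 4 4 5] G [ 80 104 115 113 114 114 115 103  78  78 107 115 113 114 116 112]
201 R-G [5 4 6 5 3 5 5 5 3 5 3 5 0 5 3 4] G [ 70  85 108 112 112 116 108  96  72  75 106 113 115 116 116 115]
202 R-G [6 1 5 6 6 5 2 3 0 0 6 5 5 6 4 5] G [ 93  69 100 111 113 114 110  80  50  69  94 111 115 114 119 116]
203 R-G [ 6  2  5  5  6  7  5  2 -1  3  9  3  6  2  6  3] G [123  76  82 107 113 112 108  81  56  58  82 111 115 115 116 118]
204 R-G [6 4 3 3 6 6 5 4 2 1 1 5 7 4 3 4] G [155 102  74 103 113 116 108  92  62  49  80 109 112 115 114 111]
205 R-G [ 7  7  5  7  2  3  6  3 -1  1  4  7  6  6  5  3] G [181 146  88  8
[... 5908 characters left out ...]
 8  4  4  4  5  5] G [103  94  77  63  68  82  83  64  65  89 111 115 116 117 117 116]
223 R-G [ 4  5  3  2  2  0  1 13 34 27  9  4  5  4  5  4] G [105  98  92  79  64  63  64  60  65  90 111 116 117 117 118 116]
224 R-G [ 4  4  4  3  2  1  2 19 38 29  9  4  3  4  5  5] G [106 103  98  93  78  63  54  55  67  87 110 117 117 118 117 116]
225 R-G [ 5  4  4  4  4  2  2 11 29 25  9  3  3  4  4  5] G [106 104 103  97  90  77  64  57  62  80 104 116 116 115 116 117]
226 R-G [ 4  4  5  4  4  4  3  3  8 10  5  3  4  4  5  5] G [106 106 105 101  98  91  83  65  57  62  78 101 108 112 115 116]
227 R-G [4 4 4 4 4 3 4 2 1 1 1 1 3 3 5 4] G [106 106 107 105 102  98  94  84  73  63  60  67  77  92 103 104]
```

The pointer is still about 0.04 rad short of the tab's middle. That is roughly 8 mm of travel along y with a 1.4 mm drop.

Emit:
{"method": "send_rows", "body": {"commands": "10 0.1 0 0.018 0;10 0.1 0 0.018 0;10 0.1 0 0.018 0;10 0.09 0 0.018 0;10 0 0 0 0;10 0 0 0 0;10 0 0 0 0;10 0 0 0 0;10 0 0 0 0;10 0 0 0 0;10 0 0 0 0;10 0 0 0 0;10 0 0 0 0;10 0 0 0 0;10 0 0 0 0;10 0 0 0 0"}}

```text
t: 15.35
tcp_pos: [0.5347, 0.1608, 0.2275]
tool_rot: [0.714, 0.7, 0.0, 0.001]
force: [-1.9, -2.0, 6.9]
finger_gap: 0.252
gripper_force: 41.2
```

```bash
python3 look.py s5 10
python3 - <<'E'
from h import *
P=load('s5')['pixels'];u0=270
for v in range(208,232): print(v,(P[v,u0:u0+13,0]-P[v,u0:u0+13,1]).astype(int),P[v,u0:u0+13,1].astype(int))
E
```

```text
[0.53467926 0.16083335 0.22754033] [-1.94392233 -2.01234155  6.88113459] [-0.62731908  0.60397267 -0.0687381 ]
crop origin 232 178
208 [4 4 4 5 4 1 2 2 4 5 5 4 4] [112 115 116 115 109  77  55  71 104 114 116 117 116]
209 [4 4 4 4 4 2 1 1 3 4 5 5 4] [111 113 114 116 109  83  56  62  94 112 116 116 116]
210 [5 4 4 4 4 3 1 2 3 4 5 4 4] [112 113 114 115 111  90  63  68  98 113 115 115 115]
211 [4 5 5 4 5 3 2 2 4 4 5 3 4] [114 114 114 115 111  93  67  82 109 115 116 116 114]
212 [4 5 5 5 4 3 2 4 5 4 5 4 3] [114 114 114 115 112  94  69  84 110 117 115 116 115]
213 [4 4 5 6 4 4 2 2 4 4 4 5 4] [115 114 114 114 113  94  68  82 110 116 116 116 115]
214 [4 5 4 4 4 4 2 3 4 4 3 4 4] [116 116 115 116 113  92  69  85 110 115 116 116 115]
215 [4 4 4 4 4 3 1 3 5 5 5 5 5] [114 114 115 116 107  82  68  91 111 115 116 116 115]
216 [5 4 5 5 4 2 0 3 5 5 5 4 5] [108 115 115 113  97  65  59  85 107 116 116 116 115]
217 [3 4 4 4 4 2 0 3 4 4 5 4 4] [102 113 113 113  95  62  52  68  98 113 117 116 115]
218 [3 4 4 4 4 3 1 1 3 4 4 5 5] [ 85 103 113 115 106  72  53  62  92 112 117 114 115]
219 [2 4 4 4 5 5 1 2 4 
[... 485 characters left out ...]
24  8  4  3  4  5] [100 102  82  63  58  56  57  76 108 116 117 117 117]
225 [ 4  4  4  2  3 13 25 27  8  4  4  4  4] [105 105  96  80  65  57  59  75 107 117 116 116 116]
226 [ 4  4  4  4  3  5 10 13  5  4  4  4  5] [105 106 103  96  84  68  58  67  91 104 112 116 116]
227 [4 4 4 4 4 3 4 3 2 1 3 4 4] [107 106 106 104  98  86  72  61  63  75  94 105 112]
228 [4 4 4 4 4 3 4 3 2 1 1 3 4] [107 108 107 105 103 100  92  79  64  57  62  75  89]
229 [4 3 4 4 3 3 3 4 2 2 3 1 2] [107 107 106 105 106 104 100  93  85  72  61  59  60]
230 [4 4 3 4 4 3 3 4 4 4 3 2 3] [107 107 108 105 105 104 103  99  98  94  84  75  80]
231 [5 5 3 4 5 4 4 4 4 4 3 5 5] [106 106 107 107 105 106 104  97  96 100  98  97 113]
```

View pics/s5.png

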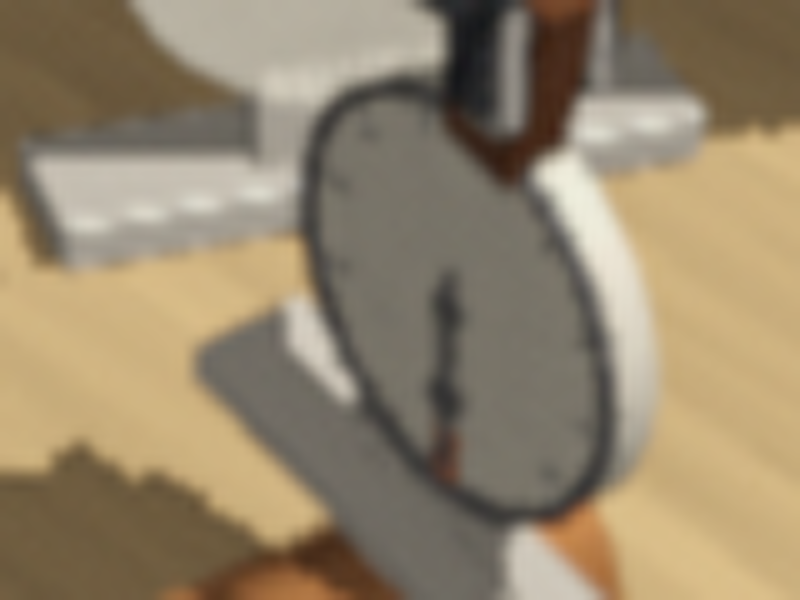

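Crop: the pointer (446,440) now lies in the middle of the tab, with copper showing on both sides. The measured offset is about 0.1 px, or 0.01 rad, and the base is pressed on the hump with about 12 N. Handing in.

```bash
python3 -c "
from station import readout,sign_off
s=readout.sense();print(s['t'],s['tcp_pos'],s['force'],abs(s['qd']).max() if hasattr(s['qd'],'max') else s['qd'])
print(sign_off())"
```

```text
15.85 [0.53466679 0.16083907 0.22754132] [-1.97599358 -0.14018185  5.41712824] 0.0035013511026758147
the job is handed in; nothing more can be done
None
```

The job is handed in: the gauge is still gripped, its base pressed crosswise on the middle of the bearer's hump at about 0.23 rad, with the pointer within about 0.01 rad of the rider tab's middle by camera measurement, at 15.9 s of the 51 s allowed.

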